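# Pin the guard stay back into its clevis on the tile saw

## Robot

A 7-joint arm with a two-finger parallel gripper is mounted at the origin on the work surface. World frame = base frame: x ahead of the robot, y to its left, z up, the work surface at z = 0. Lengths are in mm, angles in rad, forces in N, time in s.
With the tool pointing down it reaches from about 400 to 875 mm from the base axis. Payload 6.5 kg.
Tool frame: the origin (TCP) lies midway between the tips of the shut fingers; the grasp point (between the pads) lies 19 mm behind it; z points along the fingers, y is the line along which they close (so a half turn about z gives the same grasp; the last joint's range is limited). The gripper opens to 85 mm and grips with 20 to 120 N. Pads are 22 mm wide; open, the fingers measure 114 mm over their backs; the gripper's body (76 mm by 85 mm) begins 54 mm behind the grasp point. The pads swing forward as they close: fully open they stand 13 mm farther back than shut.
Start: joints at [-0.066, 0.536, -0.004, 1.538, 0.003, 1.067, -0.071], TCP at [649.992, 0, 231.29] pointing down, gripper open.
Joint ranges: [-2.7, 2.7], [-0.37, 2.16], [-1.27, 1.26], [0.24, 2.4], [-1.31, 4.45], [0.19, 1.91], [-2.76, 2.76]. Speed limits (rad/s): [2.39, 2.39, 3.14, 3.14, 3.14, 3.14, 3.14].

## Interface

Orientations are given as a unit quaternion [x, y, z, w].
In Python, from workcell import env gives the robot as it stands.
- The arm moves only by the tool play_rows, never from a script. Its argument "motion" is a list of rows, each a list of 5 numbers: the finger opening in cm, from 0 to 8.54, then the shift along the tool's x, y, z in cm, then the turn about the tool's z in degrees. A call has exactly 5 rows; each row shifts and turns the commanded pose from where the row before left it, along the tool's axes as they then stand; what a row does not reach is not made up. A row lasts 1/8 s, in which the tool goes at most 62.5 mm and 10.7 degrees, less where a joint would pass 70% of its speed; a pose out of reach is approached as far as the arm can. A call is refused whole if a number of a shift passes 6.25 or a number of a turn 10.7, either way. A call with a gripper value outside its range is refused whole. The fingers move at their own pace and stop on an object; the grip force is fixed at half the most. Time passes only in rows, so rows that do not move let the fingers close, or fill a call up. It gives the time, the measured TCP pose, the force, the opening and the grip force at its end, in the units of the state.
- env.get_state(): the state, without advancing time (a new reading comes with each control period).
- env.capture(name): name is "scene" or "side" or "wrist"; returns a dict with "image" (480x640x3 uint8, red, green, blue), "fx", "fy", "cx", "cy" (pixels), "rvec" (rotation vector, rad) and "tvec" (3), from world to camera coordinates, as OpenCV has them; the wrist camera has in their place "mount" (4x4, takes a point from camera to tool coordinates, whose origin is the TCP and whose axes are the flange's). Camera axes: x right, y down, z forward; pixel columns grow to the right and rows downward; lengths in mm; the calibration is good to about 2 mm. A picture is of the moment at which its call begins: read the wrist's pose just before it. There is no depth.
- env.close_job(): hands the job in; it is judged then, once.
Trained networks look in the newest picture that a camera, given by its name, has taken for a name from the list of things; names that differ only in an ending like _2 or _b are one class to them, and where a whole thing is asked for, a point or a joint stands for the part that bears it (a point fixed in the world has none). Each returns a list of dicts, best first, with "conf" (0 to 1); they miss things now and then, are a little off and sometimes report something else, mostly with a low value. They report only what shows in the picture. A call takes as long as a camera call.
- env.outline_of(camera, target): "mask" (480x640 bool, what is visible of it) and "at" ([column, row] in pixels, amid what is visible of it).
- env.place_of(camera, target): "at" ([column, row] in pixels: a listed point, or the origin of a listed thing).
The state is a dict: "time_s": time; "joint_pos": joint angles; "joint_velocities": joint speeds; "tau": joint torques, N m; "eef_pos": TCP position; "ee_rot": TCP orientation; "force": force on the tool from outside, world axes, zero at the start; "torque": the same for the moment, N m; "opening": opening from 0.0 (shut) to 1.0 (fully open); "grasp_force": force on a finger pad.
Only numpy, scipy, OpenCV 4.12 (cv2) and the standard library are available. Lean on these libraries where they do the work, as an engineer would, in place of code of your own. Each camera call takes 0.05 s, during which the arm holds its last target. There are 200 camera calls.

## Task

The stay bar on the sloping front of the red tile saw has dropped out of its clevis. Swing it up by its knob or bar until it meets its stop, then take the one pin in the rack that fits (full length, slim shank) and, feeling for the hole, push it gently through both clevis ears and the eye of the stay until its flange sits flat on the upper ear. Leave the other two pins hanging in the rack and the bystanders where they are, and let go of everything.

Things in the scene. Friction and masses are not known exactly. Their poses are not given: they have to be found in the camera images.
- saw: Red tile saw housing, fixed, y from -125 to +175 mm, 265 mm deep. Origin on the table, 70 mm straight below the origin of the slope frame; x away from the operator, y left, z up. The front slope rises at 25 degrees from 28 mm high at x = -90 mm to 112 mm at x = 90 mm; behind it a deck 114 mm high, with a motor drum up to 199 mm high at y = 50 to 170 mm.
- slope: Frame of the sloping front. Origin on its surface; x up the slope, y left, z square off the face (25 degrees from vertical, leaning to the operator). A steel clevis is bolted on it through slots, at an unreported offset d of -10 to +10 mm along y, to be seen or felt; it resists any push under 100 N. Hole axis: x = 0, y = d, along z. Strips 4 mm high lie at x = 10 to 36 mm.
- ear_top (a point): Point fixed to the slope at x = 0, y = 0, z = 39 mm: height of the upper ear's top, where the hole would be if d were 0. Both ears: 36 mm (x) by 50 mm (y), 10 mm thick, at slope z = 8 to 18 and 29 to 39 mm, y = d-32 to d+18 mm, each with a 12.4 mm hole at y = d. A web (z = 0 to 39 mm) joins them at y = d-32 to d-22 mm; its outer side faces -y and is free to be touched.
- stay (a joint): Angle (rad) of the stay, a dark flat bar 20 mm wide at slope z = 19 to 27 mm, swinging parallel to the face. 0: against its stop, eye hole (13 mm, in a 28 mm square end) in line with the ears' holes; negative: drooped down the slope. Range -0.40 to 0, start -0.38 to -0.20. It stays where left (friction 0.1 N m, about 2 N at the knob).
- pivot (a point): Point fixed to the slope at x = 0, y = 130, z = 0 mm: where the stay's pivot would be if d were 0 (it is at y = 130 mm + d). The eye is 130 mm from the pivot, towards the clevis. The stay's black round knob, 14 mm across, stands square off the face, z = 27 to 60 mm, 65 mm from the pivot: at slope x = 65 sin(angle), y = d + 130 - 65 cos(angle) mm.
- hinge_pin: The pin that fits, loose bare steel, about 90 g: shank 10 mm across, 36 mm long, tip chamfered 3 by 4 mm; flange 26 mm across, 4 mm thick; above it a round handle 16 mm across, 40 mm long. Origin on its axis at the flange's underside, z towards the handle. Starts upright in a rack hole, flange on the plate. Fully home its origin is 39 mm off the slope face.
- short_pin: Wrong pin, leave it: shank 10 mm across but only 16 mm long, flange 26 mm, handle only 28 mm long. Origin as for the hinge pin.
- thick_pin: Wrong pin, leave it: shank 15 mm across (too thick for the holes), 36 mm long, flange 32 mm, handle 40 mm long. Origin as for the hinge pin.
- rack: Fixed aluminium pin rack: plate 210 mm (x) by 46 mm (y), its top 60 mm above the table, on two end posts. Three 17 mm holes at x = -60, 0 and +60 mm, y = 0, one pin hanging in each, in any order. Origin on the table under its middle, x along the row, z up.
- stone: Bystander: grey dressing stone, 25 by 60 by 20 mm, lying on the saw's deck. Origin under its centre.
- tape: Bystander: roll of paper tape, 90 mm across, 24 mm high, lying beside the rack. Origin under its centre.
- offcut: Bystander: white tile offcut 35 by 75 by 8 mm, lying on the table between rack and saw. Origin under its centre.

How it is judged (in metres and radians):
On the way, in this order (a step that is already met when the one before it is completed fails the run):
1. the stay is swung up to its stop (value of joint stay above -0.035 rad), for 0.2 s.
2. the hinge pin is through the upper ear and the eye, the stay still up (z of hinge_pin in the frame of slope between 0.036 and 0.055 m and x of hinge_pin in the frame of slope between -0.006 and 0.006 m and y of hinge_pin in the frame of slope between -0.0165 and 0.0165 m and angle between the z axis of hinge_pin and the z axis of slope, either way round below 0.2 rad and value of joint stay above -0.035 rad), for 0.1 s.
At the end, for the whole second after the job is handed in: The hinge pin is fully home at rest: its flange within 3 mm of flat on the upper ear, its axis square to the slope within 0.09 rad and in the clevis holes (slope x within 4 mm of 0), with the stay within 0.035 rad of its stop so the pin holds its eye (z of hinge_pin in the frame of slope between 0.036 and 0.0425 m and x of hinge_pin in the frame of slope between -0.004 and 0.004 m and y of hinge_pin in the frame of slope between -0.0145 and 0.0145 m and angle between the z axis of hinge_pin and the z axis of slope, either way round below 0.09 rad and value of joint stay above -0.035 rad and linear speed of hinge_pin below 0.02 m/s); the robot touches nothing.
It fails at once if a wrong pin is taken out of the rack (moved more than 15 mm) (distance of any of short_pin, thick_pin from where it was at the start of the episode above 0.015 m).
It fails at once if a bystander is shoved (stone, tape or offcut moved more than 25 mm) (distance of any of stone, tape, offcut from where it was at the start of the episode above 0.025 m).
It fails at once if the pin is forced: more than 40 N against the clevis or the stay (contact force between hinge_pin and saw above 40 N).
It fails at once if the stay or clevis is rammed: more than 40 N from the robot (contact force between the arm and saw above 40 N).
It also fails if it takes over 58 s, if anything falls off the work surface, if the arm or the gripper's body presses on something with over 40 N, if the wrist force passes 120 N, or if a joint passes its speed limit or range.

## Working session

There is one attempt and no reset: what is moved stays moved. The work goes in short steps, Python scripts to look and compute and a tool call to move; the robot and the scene stay as the last step left them, time stands still between calls to the robot, and variables do not carry over. Pictures are saved under pics/ and viewed, at most 10 in all, crops included, and the job is handed in when it is done.

Besides the shell and the picture viewer there is one more tool, called as name(argument=value, ...), one argument or row to a line, values as JSON. play_rows: Moves the arm, as the interface text tells. Its arguments: {"type":"object","properties":{"motion":{"type":"array"}},"required":["motion"]}

```bash
mkdir -p pics; ls; cat > h.py <<'E'
import numpy as np, cv2
from workcell import env
from scipy.spatial.transform import Rotation as R
def cam(name):
    s=env.get_state(); c=env.capture(name)
    K=np.array([[c['fx'],0,c['cx']],[0,c['fy'],c['cy']],[0,0,1.]])
    if 'mount' in c:
        T=np.eye(4);T[:3,:3]=R.from_quat(s['ee_rot']).as_matrix();T[:3,3]=s['eef_pos']
        W=np.linalg.inv(T@np.array(c['mount']))
    else:
        W=np.eye(4);W[:3,:3]=cv2.Rodrigues(np.array(c['rvec'],float))[0];W[:3,3]=np.ravel(c['tvec'])
    return c['image'],K@W[:3]
def tri(Ps,uvs):
    A=[]
    for P,(u,v) in zip(Ps,uvs): A+= [u*P[2]-P[0], v*P[2]-P[1]]
    X=np.linalg.svd(np.array(A)/np.linalg.norm(A,axis=1)[:,None])[2][-1]
    X=X[:3]/X[3]; return X
def proj(P,X):
    p=P@np.r_[X,1]; return p[:2]/p[2]
def onplane(P,uv,z):
    u,v=uv; A=np.array([u*P[2]-P[0],v*P[2]-P[1]])
    return np.r_[np.linalg.solve(A[:,:2],-A[:,2]*z-A[:,3]),z]
def save(n,im): cv2.imwrite('pics/'+n,im[:,:,::-1])
E
python3 - <<'E'
from h import *
P={}
ims=[]
for n in ['scene','side','wrist']:
    im,P[n]=cam(n); ims.append(im)
    np.save(n+'_P.npy',P[n]); save(n+'0.png',im)
    for t in ['saw','slope','ear_top','pivot','stay','hinge_pin','short_pin','thick_pin','rack','stone','tape','offcut']:
        r=env.place_of(n,t) if t!='stay' else env.outline_of(n,t)
        print(n,t,[(np.round(q['at'],1).tolist(),round(q['conf'],2)) for q in r[:3]])
print(env.get_state())
E
```

```text
pics
scene saw [([403.8, 295.7], 0.81)]
scene slope [([405.4, 273.2], 0.8), ([253.2, 197.6], 0.52)]
scene ear_top [([408.4, 256.8], 0.7)]
scene pivot [([466.2, 275.8], 0.85)]
scene stay [([443.0, 260.7], 0.88)]
scene hinge_pin [([236.4, 223.8], 0.69)]
scene short_pin [([254.2, 200.2], 0.61)]
scene thick_pin [([245.2, 213.8], 0.73)]
scene rack [([245.9, 233.4], 0.72)]
scene stone [([375.2, 291.7], 0.79), ([404.7, 254.6], 0.4), ([246.7, 231.2], 0.39)]
scene tape [([199.2, 233.6], 0.79)]
scene offcut [([322.9, 228.0], 0.63)]
side saw [([290.8, 223.9], 0.85)]
side slope [([287.8, 200.5], 0.96)]
side ear_top [([282.7, 185.9], 0.75)]
side pivot [([267.9, 182.7], 0.85)]
side stay [([264.3, 193.7], 0.63)]
side hinge_pin [([308.2, 319.7], 0.63)]
side short_pin [([232.3, 330.3], 0.8), ([290.5, 224.8], 0.52)]
side thick_pin [([268.9, 321.4], 0.98)]
side rack [([317.3, 402.2], 0.6)]
side stone [([345.2, 184.9], 0.52)]
side tape [([318.2, 397.3], 0.63)]
side offcut [([218.0, 300.1], 0.97)]
wrist saw [([277.4, 25.5], 0.68)]
wrist slope [([269.3, 1.8], 0.59), ([113.5, 288.0], 0.53)]
wrist ear_top [
[... 257 characters left out ...]
s': array([-0.06618725,  0.53641991, -0.00439902,  1.53790341,  0.00256104,
        1.06730161, -0.07120237]), 'joint_velocities': array([-0.00083497,  0.0001564 , -0.00090529, -0.00017375,  0.00146673,
        0.00109461,  0.00010397]), 'tau': array([-4.50895470e-05, -5.83318233e+01,  1.04777422e+00, -2.59436095e+01,
        1.24350126e-02,  1.77039874e-03, -5.62400942e-06]), 'eef_pos': array([6.49986886e+02, 2.43987479e-03, 2.31275641e+02]), 'ee_rot': array([ 7.07106151e-01,  7.07107411e-01, -8.43164045e-06, -1.06032411e-05]), 'force': array([ 0.00877985, -0.1188671 , -0.56846534]), 'torque': array([-0.00846383,  0.00173999,  0.03188902]), 'grasp_force': 0.0, 'opening': 0.9989528703119619}
```

```bash
python3 - <<'E'
from h import *
Ps=[np.load(n+'_P.npy') for n in ['scene','side']]
D=dict(saw=([403.8,295.7],[290.8,223.9]),slope=([405.4,273.2],[287.8,200.5]),ear_top=([408.4,256.8],[282.7,185.9]),pivot=([466.2,275.8],[267.9,182.7]),
stay=([443,260.7],[264.3,193.7]),hinge=([236.4,223.8],[308.2,319.7]),short=([254.2,200.2],[232.3,330.3]),thick=([245.2,213.8],[268.9,321.4]),rack=([245.9,233.4],[317.3,402.2]),
stone=([375.2,291.7],[345.2,184.9]),tape=([199.2,233.6],[318.2,397.3]),offcut=([322.9,228],[218,300.1]))
for k,v in D.items():
    X=tri(Ps,v); print(k,X.round(1),[np.round(proj(P,X)-u,1) for P,u in zip(Ps,v)])
a=cv2.imread('pics/scene0.png');b=cv2.imread('pics/side0.png')
cv2.imwrite('pics/a.png',cv2.resize(a[150:350,170:500],(800,485)))
cv2.imwrite('pics/b.png',cv2.resize(b[130:430,190:450],(520,600)))
E
```

```text
saw [614.9 166.8   8.9] [array([ 0. , -0.5]), array([0.7, 0. ])]
slope [610.9 161.3  73.6] [array([ 0. , -0.7]), array([1.3, 0.1])]
ear_top [600.4 161.  111.8] [array([ 0. , -0.5]), array([1.2, 0.2])]
pivot [578.3 288.8  72.8] [array([-0.,  0.]), array([-0., -0.])]
stay [550.2 235.4  69.9] [array([-0.6,  2.8]), array([-4.7, -0.9])]
hinge [ 555.1 -276.8   60.5] [array([-2. ,  0.3]), array([-5.1, -0. ])]
short [ 440.4 -274.9   59.8] [array([-0.5,  0.1]), array([-1.2, -0. ])]
thick [ 504.2 -268.3   60.3] [array([ 0.8, -0.1]), array([2., 0.])]
rack [ 492.2 -333.2  -41.7] [array([-16.6,   3.4]), array([-44. ,  -3.3])]
stone [734.6 116.5 117.6] [array([-0. ,  0.1]), array([-0.2, -0. ])]
tape [ 552.8 -387.     0.9] [array([-0.2,  0. ]), array([-0.4, -0. ])]
offcut [416.5 -86.9  -7.5] [array([-0.4,  0.7]), array([-3.1, -0. ])]
```

View pics/a.png

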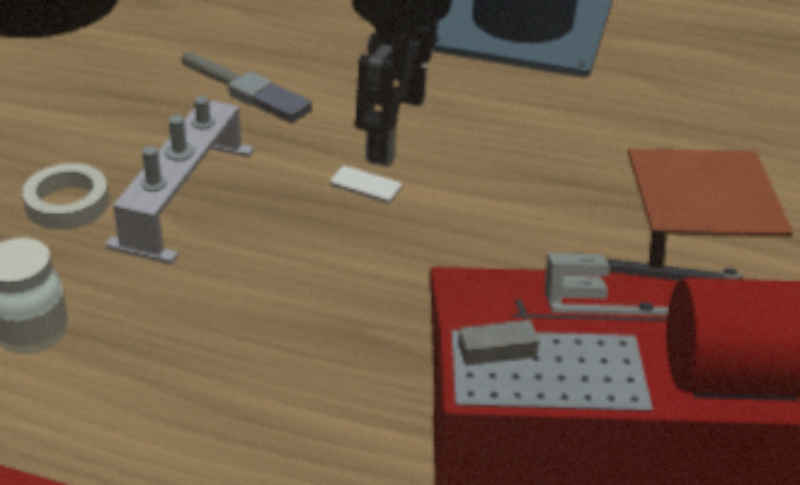

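View pics/b.png

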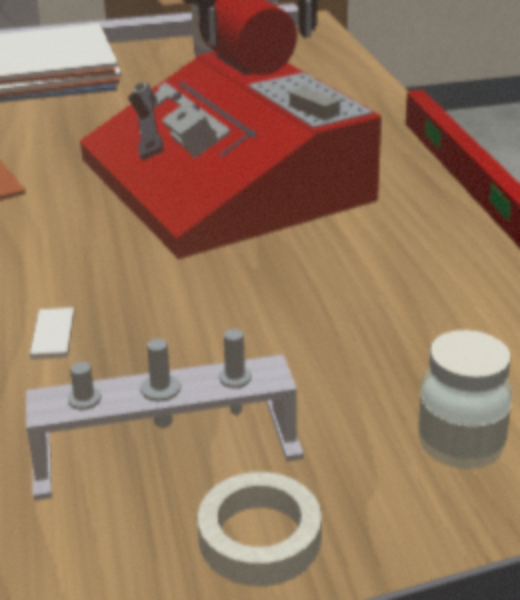

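Scene crop shows the clevis at about (408,258) px, the stay bar running towards (470,265), and the rack pins with the hinge pin nearest at about (233,225). In the side crop, short, thick and hinge pins run left to right, with the hinge flange at (307,318).

```bash
python3 - <<'E'
from h import *
from scipy.optimize import least_squares
Ps=[np.load(n+'_P.npy') for n in ['scene','side']]
c,s=np.cos(np.radians(25)),np.sin(np.radians(25))
def sl(p): return np.array([p[0]*c-p[2]*s,p[1],p[0]*s+p[2]*c+70])
pts={'saw':([0,0,0],[403.8,295.7],[290.8,223.9]),'slope':(sl([0,0,0]),[405.4,273.2],[287.8,200.5]),'ear':(sl([0,0,39]),[408.4,256.8],[282.7,185.9]),'piv':(sl([0,130,0]),[466.2,275.8],[267.9,182.7])}
def W(q,p): a=q[2];return np.array([q[0]+np.cos(a)*p[0]-np.sin(a)*p[1],q[1]+np.sin(a)*p[0]+np.cos(a)*p[1],p[2]])
f=lambda q:np.concatenate([np.r_[proj(Ps[i],W(q,v[0]))-v[1+i]] for v in pts.values() for i in (0,1)])
r=least_squares(f,[615,165,.25],loss='soft_l1',x_scale=[10,10,.1]); print(r.x,np.degrees(r.x[2]),r.fun.round(1)); np.save('saw.npy',r.x)
rp=[((236.4,223.8),(308.2,319.7)),((254.2,200.2),(232.3,330.3)),((245.2,213.8),(268.9,321.4))]
f=lambda q:np.concatenate([proj(Ps[i],[q[0]+k*np.cos(q[2]),q[1]+k*np.sin(q[2]),60])-rp[j][i] for j,k in((0,60),(1,-60),(2,0)) for i in(0,1)])
r2=least_squares(f,[500,-270,.1],loss='soft_l1',x_scale=[10,10,.1]);print('rack',r2.x,r2.fun.round(1))
cc=env.capture('wrist');print(np.array(cc['mount']).round(3),cc['fx'],cc['cx'],cc['cy'])
P=np.load('wrist_P.npy');print('offcut',onplane(P,(111.8,284.7),0),'stone',onplane(P,(461.2,55.9),114),'short',onplane(P,(128.8,462.4),60))
for p in ([0,0,39],[0,130,0]): print(W(r.x,sl(p)))
E
```

```text
[6.10740971e+02 1.65017670e+02 2.62838034e-01] 15.059510018358946 [-1.   0.9 -0.7  3.8  1.5  0.9  1.   0.9 -0.1  0.1 -1.   3.1  0.6  0.8
 -0.6  0.8]
rack [ 5.01672158e+02 -2.72278404e+02  1.54527139e-02] [-1.1  2.4 -1.8 -2.4 -0.2  0.4 -0.4 -0.9 -0.2 -0.9  0.8  1.9]
[[   0.      -0.962   -0.274   69.528]
 [   1.       0.      -0.      -0.411]
 [   0.      -0.274    0.962 -143.331]
 [   0.       0.       0.       1.   ]] 365.39374749757593 321.28810126828915 235.1468447779284
offcut [417.12978987 -94.69848518   0.        ] stone [740.49113759 116.44407558 114.        ] short [ 440.00750468 -277.74650219   60.        ]
[594.82491261 160.73525223 105.34600369]
[576.96409032 290.55301315  70.        ]
```

play_rows(
  motion=[
    [8.5,0,0,0,9.5],
    [8.5,0,0,0,9.5],
    [8.5,0,0,0,9.5],
    [8.5,0,0,0,9.5],
    [8.5,0,0,0,9.5],
  ],
)

```text
time_s: 2.62
eef_pos: [650.0, 0.1, 231.3]
ee_rot: [0.933, 0.36, -0.0, -0.0]
force: [0.1, 0.5, -0.6]
opening: 0.996
grasp_force: 0.0
```

play_rows(
  motion=[
    [0,0,0,0,9.1],
    [0,0,0,0,9.1],
    [0,0,0,0,9.2],
    [0,-1,-3,0,0],
    [0,-2,-6,0,0],
  ],
)

```text
time_s: 3.25
eef_pos: [598.5, 76.8, 231.4]
ee_rot: [0.992, 0.129, 0.001, 0.001]
force: [0.1, 1.4, -0.2]
opening: -0.001
grasp_force: 0.0
```

play_rows(
  motion=[
    [0,-2,-6,0,0],
    [0,-2,-5,0,0],
    [0,-1,-2,0,0],
    [0,0,0,0,0],
    [0,0,0,0,0],
  ],
)

```text
time_s: 3.88
eef_pos: [517.2, 189.1, 231.5]
ee_rot: [0.991, 0.131, 0.0, 0.0]
force: [0.3, 0.4, 0.0]
opening: -0.0
grasp_force: 0.0
```

```bash
python3 - <<'E'
from h import *
im,P=cam('wrist'); np.save('w1_P.npy',P); save('w1.png',im)
for t in ['ear_top','slope','pivot','saw']:
    print(t,[(np.round(q['at'],1).tolist(),round(q['conf'],2)) for q in env.place_of('wrist',t)[:2]])
for t in ['stay']:
    r=env.outline_of('wrist',t)[:1]; print(t,[(q['at'],q['conf'],q['mask'].sum()) for q in r])
print(env.get_state()['eef_pos'],env.get_state()['ee_rot'])
E
```

```text
ear_top [([391.7, 136.1], 0.84)]
slope [([386.2, 113.9], 0.8)]
pivot [([221.5, 116.6], 0.6)]
saw [([373.5, 117.5], 0.97)]
stay [([289.0, 157.6], 0.65, np.int64(5710))]
[516.71766977 189.59112059 231.24008064] [9.91414374e-01 1.30757486e-01 3.93148722e-05 1.30965006e-04]
```

View pics/w1.png

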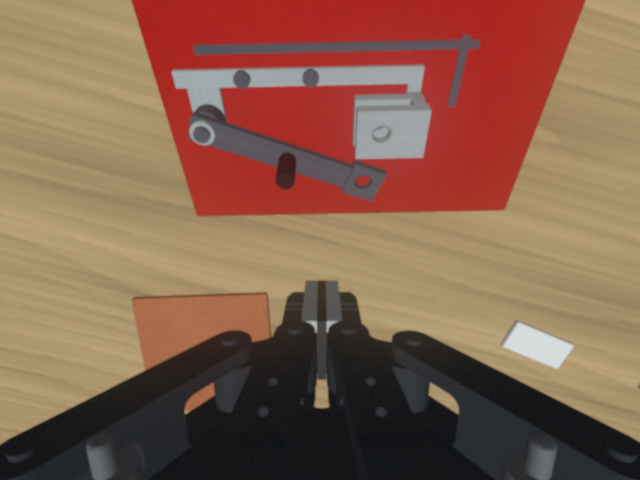

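The wrist view shows the ear hole at (381,132), stay eye at (363,181), knob top at about (286,180), and front slope corners at (197,215) and (508,210).

```bash
cat >> h.py <<'E'
c25,s25=np.cos(np.radians(25)),np.sin(np.radians(25))
def sl(p): return np.array([p[0]*c25-p[2]*s25,p[1],p[0]*s25+p[2]*c25+70])
def W(q,p): a=q[2];return np.array([q[0]+np.cos(a)*p[0]-np.sin(a)*p[1],q[1]+np.sin(a)*p[0]+np.cos(a)*p[1],p[2]])
def ts(q): # TCP in saw frame
    x=env.get_state()['eef_pos']; a=q[2]; d=x-np.r_[q[:2],0]
    return np.array([np.cos(a)*d[0]+np.sin(a)*d[1],-np.sin(a)*d[0]+np.cos(a)*d[1],d[2]])
E
python3 - <<'E'
from h import *
from scipy.optimize import least_squares
Ps=[np.load(n+'_P.npy') for n in ['scene','side','w1']]
q0=np.load('saw.npy')
def model(q):
    d,a=q[3:5]; sa,ca=np.sin(a),np.cos(a)
    o=[]
    A=lambda i,p,uv,w=1:o.append((proj(Ps[i],W(q,p))-uv)*w)
    A(2,[-90,175,28],(197,215));A(2,[-90,-125,28],(508,210))
    A(2,sl([0,d,39]),(381.5,132));A(2,sl([-18,d+18,39]),(355,158));A(2,sl([-18,d-32,39]),(424,158));A(2,sl([18,d-32,39]),(431,107))
    A(2,sl([130*sa,d+130-130*ca,27]),(363,181.5));A(2,sl([65*sa,d+130-65*ca,60]),(286,182))
    for i,p,uv in [(0,sl([0,0,0]),(405.4,273.2)),(1,sl([0,0,0]),(287.8,200.5)),(0,sl([0,0,39]),(408.4,256.8)),(1,sl([0,0,39]),(282.7,185.9)),(0,sl([0,130,0]),(466.2,275.8)),(1,sl([0,130,0]),(267.9,182.7)),
      (2,sl([0,0,39]),(391.7,136.1)),(2,sl([0,0,0]),(386.2,113.9)),(2,sl([0,130,0]),(221.5,116.6))]: A(i,p,uv,.6)
    return np.concatenate(o)
r=least_squares(model,np.r_[q0,5,-.3],loss='soft_l1',x_scale=[10,10,.1,5,.1])
q=r.x;print(q.round(3));print(r.fun.reshape(-1,2).round(1).tolist());np.save('q.npy',q)
a=q[4];print('knobtop saw now',sl([65*np.sin(a),q[3]+130-65*np.cos(a),60]),'end',sl([0,q[3]+65,60]))
print('hole top world',W(q,sl([0,q[3],39])),'tcp saw',ts(q))
E
```

```text
[ 6.11066e+02  1.61008e+02  2.85000e-01  8.74400e+00 -3.72000e-01]
[[-0.8, 1.3], [-2.5, -0.7], [0.3, 2.5], [0.4, -0.3], [-1.3, -1.8], [0.3, 1.6], [0.8, 0.7], [-0.9, -0.8], [-0.2, 0.3], [0.9, 0.9], [-1.3, -0.1], [-0.3, 2.3], [-1.0, -0.3], [-0.8, 1.0], [1.4, -1.1], [-0.1, -1.0], [0.4, -0.2]]
knobtop saw now [-46.79528279  78.20135289 114.38167641] end [-25.3570957   73.74446404 124.37846722]
hole top world [592.78877694 164.75742623 105.34600369] tcp saw [-82.48248721  53.99351066 231.24008064]
```

play_rows(
  motion=[
    [0,0,-2.2,3,-1.3],
    [0,0,0,5,0],
    [0,0,0,4.9,0],
    [0,0.6,0,0,0],
    [0,0.6,0,0,0],
  ],
)

```text
time_s: 4.8
eef_pos: [523.9, 215.3, 104.0]
ee_rot: [0.99, 0.142, 0.001, -0.0]
force: [-0.1, -0.2, 0.2]
opening: -0.002
grasp_force: 0.0
```

play_rows(
  motion=[
    [0,0.5,0,0,0],
    [0,0.4,0,0,0],
    [0,0.4,0,0,0],
    [0,0.3,0,0,0],
    [0,0.3,0,0,0],
  ],
)

```text
time_s: 5.42
eef_pos: [540.2, 220.0, 102.3]
ee_rot: [0.99, 0.143, -0.0, 0.0]
force: [-4.2, -3.1, 1.8]
opening: -0.002
grasp_force: 2.1
```

play_rows(
  motion=[
    [0,0.15,0,0,0],
    [0,0.1,0,0,0],
    [0,0.1,0,0,0],
    [0,0,0,0,0],
    [0,0,0,0,0],
  ],
)

```text
time_s: 6.05
eef_pos: [543.8, 221.4, 102.3]
ee_rot: [0.99, 0.143, 0.0, -0.0]
force: [-2.6, -2.6, 2.6]
opening: -0.003
grasp_force: 1.6
```

```bash
python3 - <<'E'
from h import *
q=np.load('q.npy');print(ts(q))
im,P=cam('wrist');save('w2.png',im);np.save('w2_P.npy',P)
im,P=cam('scene');save('s2.png',cv2.resize(im[230:310,370:500],(520,320)))
E
```

```text
[-47.5872996   76.86624876 102.29796382]
```

View pics/w2.png

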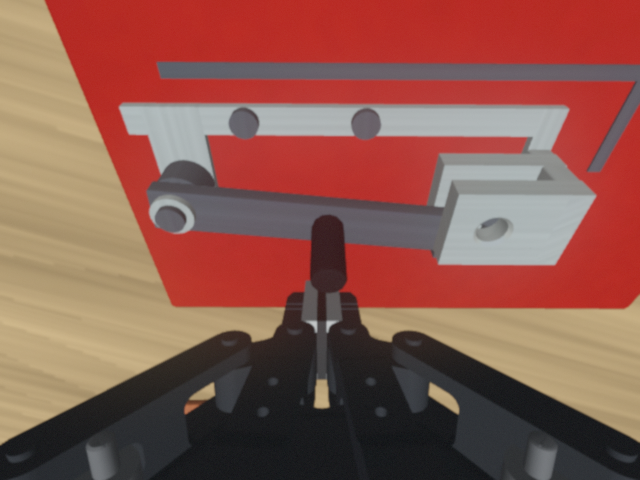

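The bar is now nearly level, still drooping slightly at the clevis (hole at (493,229)). I'll creep it to the stop.

play_rows(
  motion=[
    [0,0.1,0,0,0],
    [0,0.1,0,0,0],
    [0,0.1,0,0,0],
    [0,0.05,0,0,0],
    [0,0,0,0,0],
  ],
)

```text
time_s: 6.78
eef_pos: [547.1, 222.4, 102.3]
ee_rot: [0.99, 0.143, 0.0, -0.0]
force: [-3.5, -1.3, 2.4]
opening: -0.002
grasp_force: 1.8
```

play_rows(
  motion=[
    [0,0.05,0,0,0],
    [0,0.05,0,0,0],
    [0,0.05,0,0,0],
    [0,0,0,0,0],
    [0,0,0,0,0],
  ],
)

```text
time_s: 7.4
eef_pos: [548.5, 222.8, 102.3]
ee_rot: [0.99, 0.143, 0.0, -0.0]
force: [-3.5, -1.4, 2.5]
opening: 0.001
grasp_force: 1.7
```

play_rows(
  motion=[
    [0,0.05,0,0,0],
    [0,0.05,0,0,0],
    [0,0,0,0,0],
    [0,0,0,0,0],
    [0,0,0,0,0],
  ],
)

```text
time_s: 8.02
eef_pos: [549.4, 223.0, 102.3]
ee_rot: [0.99, 0.143, 0.0, 0.0]
force: [-2.5, -3.0, 3.5]
opening: -0.0
grasp_force: 1.7
```

```bash
python3 - <<'E'
from h import *
q=np.load('q.npy');print(ts(q),env.get_state()['force'])
im,P=cam('wrist');cv2.imwrite('pics/w3.png',im[130:310,100:640,::-1])
# predicted lower bar edge line for angles
for a in (-.06,-.03,0):
    pts=[proj(P,W(q,sl([ -r*np.sin(-a)-10*np.cos(a), q[3]+130-r*np.cos(a)-10*np.sin(-a)*0,27]))) for r in (30,90)]
    print(a,np.round(pts,1).tolist(), proj(P,W(q,sl([0,q[3],39]))).round(1))
E
```

```text
[-41.67884352  76.85798316 102.29044936] [-2.50483287 -2.95719414  3.48416338]
-0.06 [[250.2, 245.7], [383.0, 251.7]] [490.9 244.6]
-0.03 [[250.1, 244.2], [384.0, 247.3]] [490.9 244.6]
0 [[249.9, 242.7], [384.7, 242.9]] [490.9 244.6]
```

View pics/w3.png

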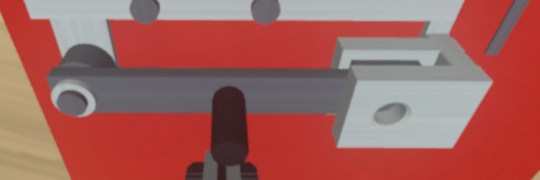

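The bar is parallel to the white rail (lower edge at row ~242 across), so it is about at the stop. I'll confirm by force.

play_rows(
  motion=[
    [0,0.05,0,0,0],
    [0,0.05,0,0,0],
    [0,0,0,0,0],
    [0,0,0,0,0],
    [0,0,0,0,0],
  ],
)

```text
time_s: 8.7
eef_pos: [549.7, 223.0, 102.2]
ee_rot: [0.99, 0.143, -0.001, 0.0]
force: [-4.9, -2.9, 4.9]
opening: -0.003
grasp_force: 2.9
```

play_rows(
  motion=[
    [0,-1,0,0,0],
    [0,-1,0,0,0],
    [0,0,0,-4.5,0],
    [0,0,0,-5,0],
    [0,-1,3,-3.3,0],
  ],
)

```text
time_s: 9.32
eef_pos: [530.4, 188.9, 232.7]
ee_rot: [0.989, 0.145, 0.002, -0.001]
force: [1.2, -0.8, 0.2]
opening: 0.002
grasp_force: 0.0
```

play_rows(
  motion=[
    [6,-2,5.5,0,0],
    [6,-2,5.5,0,0],
    [6,-2,5.5,0,0],
    [6,-2,5.5,0,0],
    [6,-2,5.5,0,0],
  ],
)

```text
time_s: 9.95
eef_pos: [511.5, -107.5, 230.5]
ee_rot: [0.99, 0.143, 0.001, 0.0]
force: [1.2, 0.2, 0.4]
opening: 0.708
grasp_force: 0.0
```

play_rows(
  motion=[
    [6,-2,5.5,0,0],
    [6,-2,5.5,0,0],
    [6,-1.8,4.2,0,0],
    [6,-1,2,0,0],
    [6,0,0,0,0],
  ],
)

```text
time_s: 10.58
eef_pos: [494.2, -292.0, 230.3]
ee_rot: [0.99, 0.141, 0.0, 0.001]
force: [0.2, -0.0, -0.8]
opening: 0.703
grasp_force: 0.0
```

```bash
python3 - <<'E'
from h import *
im,P=cam('wrist');save('w4.png',im);np.save('w4_P.npy',P)
print(env.get_state()['eef_pos'],env.get_state()['ee_rot'])
for t in ['hinge_pin','thick_pin','short_pin']:
    for r in env.place_of('wrist',t)[:2]: print(t,np.round(r['at'],1),r['conf'],onplane(P,r['at'],60))
r=env.outline_of('wrist','stay')
E
```

```text
[ 494.92955759 -290.00114367  230.17665739] [ 9.89839290e-01  1.42190474e-01  2.02933353e-04 -9.02874340e-05]
hinge_pin [326.5 131.5] 0.75 [ 561.36801113 -277.13663835   60.        ]
thick_pin [309.3 198.3] 0.67 [ 503.7170276 -278.5901056   60.       ]
short_pin [286.7 263.2] 0.94 [ 440.33455684 -274.98996908   60.        ]
short_pin [120.8 215.5] 0.74 [ 442.82023034 -123.733465     60.        ]
```

View pics/w4.png

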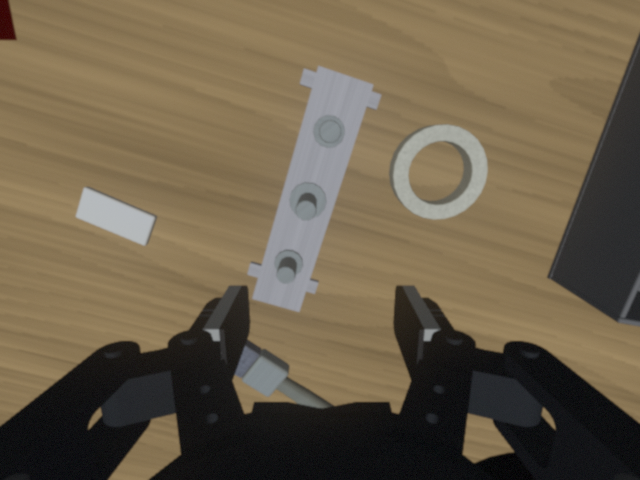

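Hinge pin flange is at (329,131), thick at (308,201), short at (287,263). The hinge pin is at the far end, matching the rack spacing.

play_rows(
  motion=[
    [6,3.4,0.4,0,0],
    [6,3.3,0.3,1,0],
    [6,0,0,5.5,0],
    [6,0,0,5.5,0],
    [6,0,0,3.6,0],
  ],
)

```text
time_s: 11.45
eef_pos: [560.7, -275.9, 71.6]
ee_rot: [0.99, 0.144, -0.001, -0.001]
force: [0.5, -1.0, -1.5]
opening: 0.702
grasp_force: 0.0
```

play_rows(
  motion=[
    [3,0,0,0,0],
    [0.8,0,0,0,0],
    [0.8,0,0,0,0],
    [0.8,0,0,0,0],
    [0.8,0,0,0,0],
  ],
)

```text
time_s: 12.08
eef_pos: [563.0, -278.6, 76.5]
ee_rot: [0.99, 0.143, 0.002, 0.001]
force: [-0.6, 1.0, 6.9]
opening: 0.164
grasp_force: 58.7
```

play_rows(
  motion=[
    [0.8,0,0,-0.6,0],
    [0.8,0,0,-0.7,0],
    [0.8,0,0,-0.7,0],
    [0.8,0,0,0,0],
    [0.8,0,0,0,0],
  ],
)

```text
time_s: 12.7
eef_pos: [561.2, -277.9, 94.1]
ee_rot: [0.99, 0.143, -0.0, -0.0]
force: [-0.2, -0.5, -0.6]
opening: 0.167
grasp_force: 58.5
```

```bash
cat >> h.py <<'E'
def combo(name,sc=None,half=50):
    out=[]
    x=env.get_state()['eef_pos']
    for n in ['scene','side','wrist']:
        im,P=cam(n); np.save(n+'_P.npy',P)
        u,v=proj(P,x).astype(int); h=half if n!='wrist' else 110
        u=np.clip(u,h,639-h);v=np.clip(v,h,479-h)
        out.append(cv2.resize(im[v-h:v+h,u-h:u+h],(266,266),interpolation=cv2.INTER_CUBIC)); print(n,'crop origin',u-h,v-h,'scale',266/(2*h))
    save(name,np.hstack(out))
E
python3 - <<'E'
from h import *
print(env.get_state()['eef_pos'],env.get_state()['force'],env.get_state()['opening'])
combo('c1.png')
E
```

```text
[ 561.20927979 -277.88689164   94.14788649] [-0.17711063 -0.48258706 -0.59574671] 0.16650758527906787
scene crop origin 181 164 scale 2.66
side crop origin 256 252 scale 2.66
wrist crop origin 211 188 scale 1.209090909090909
```

View pics/c1.png

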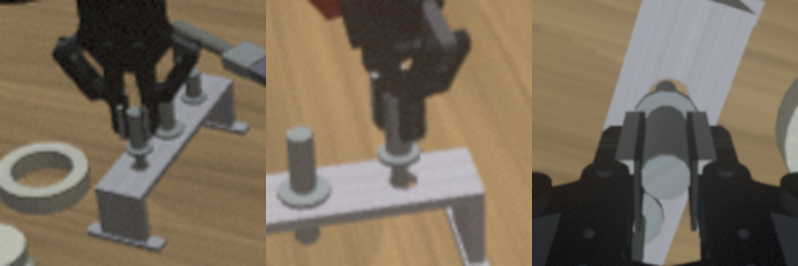

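The pin is gripped, centred between the pads and lifted with its tip still in the hole. Next I tilt it in the grip by pulling against the hole rim.

play_rows(
  motion=[
    [0.8,-0.3,0,0,0],
    [0.8,-0.3,0,0,0],
    [0.8,-0.3,0,0,0],
    [0.8,-0.3,0,0,0],
    [0.8,0,0,0,0],
  ],
)

```text
time_s: 13.48
eef_pos: [554.0, -280.3, 95.1]
ee_rot: [0.99, 0.143, 0.004, 0.001]
force: [9.6, 1.7, -4.0]
opening: 0.163
grasp_force: 58.6
```

```bash
python3 - <<'E'
from h import *
P=np.load('wrist_P.npy'); X=onplane(P,(321.8,332.7),123.6); print('handle top before',X, X-np.array([561.2,-277.9,94]))
s=env.get_state();print(s['eef_pos'],s['force'],s['torque'],s['opening'])
E
```

```text
handle top before [ 562.21516078 -277.63697372  123.6       ] [ 1.01516078  0.26302628 29.6       ]
[ 553.96159968 -280.26461184   95.08027939] [ 9.63082823  1.72346648 -4.0297257 ] [ 0.44416707 -2.4309309  -0.0126245 ] 0.16290682370741208
```

play_rows(
  motion=[
    [0.8,-0.3,0,0,0],
    [0.8,-0.3,0,0,0],
    [0.8,-0.3,0,0,0],
    [0.8,-0.3,0,0,0],
    [0.8,0,0,0,0],
  ],
)

```text
time_s: 14.1
eef_pos: [542.6, -283.8, 95.3]
ee_rot: [0.99, 0.143, 0.004, 0.001]
force: [9.1, 1.9, -4.2]
opening: 0.167
grasp_force: 58.8
```

play_rows(
  motion=[
    [0.8,-0.3,0,0,0],
    [0.8,-0.3,0,0,0],
    [0.8,-0.2,0,0,0],
    [0.8,-0.1,0,0,0],
    [0.8,0,0,0,0],
  ],
)

```text
time_s: 14.72
eef_pos: [534.6, -286.4, 95.6]
ee_rot: [0.99, 0.144, 0.004, 0.001]
force: [9.1, 1.8, -2.2]
opening: 0.162
grasp_force: 58.6
```

```bash
python3 - <<'E'
from h import *
s=env.get_state();print(s['eef_pos'],s['force'],s['opening'])
combo('c2.png',half=45)
E
```

```text
[ 534.62957563 -286.35241331   95.63309724] [ 9.08498639  1.82602242 -2.19900312] 0.16216318508833488
scene crop origin 188 162 scale 2.9555555555555557
side crop origin 245 262 scale 2.9555555555555557
wrist crop origin 211 188 scale 1.209090909090909
```

View pics/c2.png

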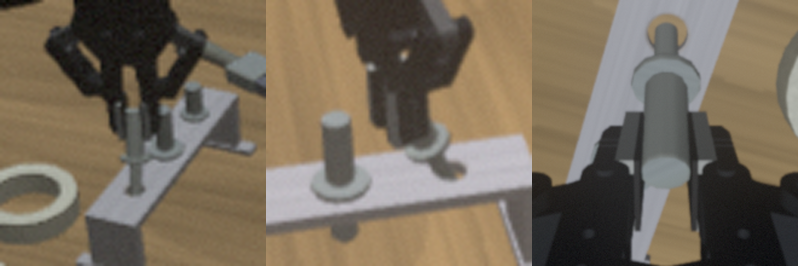

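The pin now leans in the grip: wrist crop shows handle top at px (322,330), flange centre near (323,253).

```bash
python3 - <<'E'
from h import *
cc=env.capture('wrist');M=np.linalg.inv(np.array(cc['mount']));K=np.array([[cc['fx'],0,cc['cx']],[0,cc['fy'],cc['cy']],[0,0,1]])
P=K@M[:3]
# flange px: mask network
for t in ['hinge_pin']:
    for r in env.place_of('wrist',t)[:1]: print(t,r['at'],r['conf'])
    for r in env.outline_of('wrist',t)[:1]:
        m=r['mask'];print(r['conf'],m.sum(),np.argwhere(m)[:,0].min(),np.argwhere(m)[:,0].max()); np.save('pm.npy',m)
for g in (0,1):
  for th in (15,20,25,30):
    t=np.radians(th); ax=np.array([-np.sin(t),0,-np.cos(t)]) # towards handle, tool coords
    G=np.array([g,0,-19]); 
    print(g,th,[proj(P,G+ax*k).round(1)[1] for k in (10.5,-29.5,-33.5,-69.5)])
E
```

```text
hinge_pin [319.5, 252.1] 0.85
0.56 5172 207 344
0 15 [np.float64(341.6), np.float64(273.4), np.float64(268.2), np.float64(228.9)]
0 20 [np.float64(343.3), np.float64(268.9), np.float64(263.1), np.float64(219.3)]
0 25 [np.float64(344.8), np.float64(264.7), np.float64(258.3), np.float64(209.9)]
0 30 [np.float64(346.2), np.float64(260.7), np.float64(253.8), np.float64(200.7)]
1 15 [np.float64(339.1), np.float64(271.3), np.float64(266.1), np.float64(227.1)]
1 20 [np.float64(340.8), np.float64(266.8), np.float64(261.0), np.float64(217.5)]
1 25 [np.float64(342.4), np.float64(262.5), np.float64(256.2), np.float64(208.0)]
1 30 [np.float64(343.7), np.float64(258.6), np.float64(251.6), np.float64(198.8)]
```

play_rows(
  motion=[
    [0.8,-0.2,0,0,0],
    [0.8,-0.2,0,0,0],
    [0.8,0,0,0,0],
    [0.8,0,0,-0.7,0],
    [0.8,0,0,-0.7,0],
  ],
)

```text
time_s: 15.65
eef_pos: [526.3, -288.3, 108.7]
ee_rot: [0.99, 0.143, 0.0, 0.0]
force: [0.9, -0.3, -1.4]
opening: 0.167
grasp_force: 58.9
```

play_rows(
  motion=[
    [0.8,0,0,-1,0],
    [0.8,0,0,-3,0],
    [0.8,0,0,-5,0],
    [0.8,0,0,-2,0],
    [0.8,0,0,0,0],
  ],
)

```text
time_s: 16.27
eef_pos: [526.0, -289.3, 220.0]
ee_rot: [0.99, 0.142, 0.001, 0.001]
force: [0.7, -0.3, -1.4]
opening: 0.164
grasp_force: 59.0
```

```bash
python3 - <<'E'
from h import *
s=env.get_state();print(s['eef_pos'],s['ee_rot'],s['force'],s['opening'])
im,P=cam('wrist'); np.save('w5_P.npy',P); save('w5.png',cv2.resize(im[170:370,240:400],(480,600),interpolation=cv2.INTER_CUBIC))
for r in env.place_of('wrist','hinge_pin')[:1]: print(r['at'],r['conf'])
E
```

```text
[ 526.03885525 -289.34188782  219.98325979] [9.89827504e-01 1.42266229e-01 1.08734774e-03 8.05729033e-04] [ 0.73766201 -0.26132872 -1.41638463] 0.16373747562934385
[321.8, 255.0] 0.78
```

View pics/w5.png

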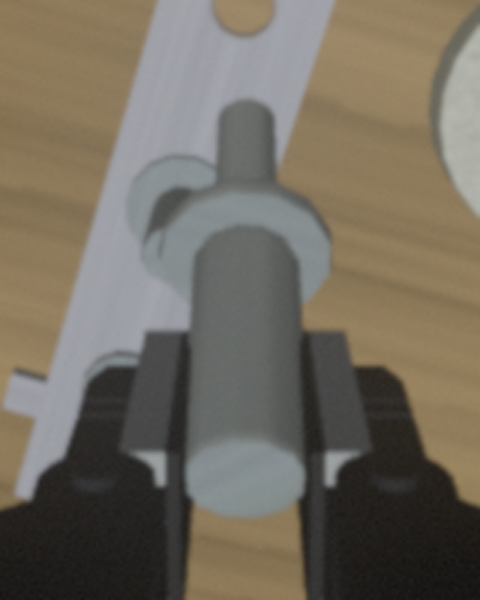

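The picture shows the pin leaning clear of the rack: handle top at (322,329), flange widest at row ~253, shank end at row ~203, in full-image pixels.

```bash
python3 - <<'E'
from h import *
from scipy.optimize import least_squares
cc=env.capture('wrist');Mi=np.linalg.inv(np.array(cc['mount']));f=cc['fx'];K=np.array([[f,0,cc['cx']],[0,f,cc['cy']],[0,0,1]])
P=K@Mi[:3]
def pt(q,k,off=0): # k mm along axis from origin toward handle; off: radial offset toward -handle-lean (+x up image)
    t=q[2]; ax=np.array([-np.sin(t),0,-np.cos(t)]); n=np.array([np.cos(t),0,-np.sin(t)])
    return np.array([q[0],0,q[1]])+ax*k+n*off
wd=lambda X,d: f*d/(P[2]@np.r_[X,1])
v=lambda X: proj(P,X)[1]
def res(q): return np.array([v(pt(q,44))-329,v(pt(q,44,8))-315.7,v(pt(q,44,-8))-342.7,v(pt(q,4))-253.5,v(pt(q,4,13))-229.5,v(pt(q,-33,3))-203.5,
   .6*(wd(pt(q,44),16)-39.3),.6*(wd(pt(q,4),26)-57),.6*(wd(pt(q,-25),10)-18.7)])
r=least_squares(res,[10,15,.4]);q=r.x;print(q[:2],np.degrees(q[2]),r.fun.round(1));np.save('pin.npy',q)
print('tip',pt(q,-36),'grasp axis at z-19', [pt(q,k).round(1).tolist() for k in (20,30,40)])
E
```

```text
[17.66094033 14.846788  ] 23.408437880582767 [-0.  -0.8 -0.7  0.9  2.2 -1.4  3.   0.7  0.6]
tip [31.96312987  0.         47.88384862] grasp axis at z-19 [[9.7, 0.0, -3.5], [5.7, 0.0, -12.7], [1.8, 0.0, -21.9]]
```

play_rows(
  motion=[
    [0.8,1,-2.5,0,0],
    [0.8,1.8,-5,0,0],
    [0.8,2,-5.4,0,0],
    [0.8,2,-5.4,0,0],
    [0.8,2,-5.4,0,0],
  ],
)

```text
time_s: 17.05
eef_pos: [542.3, -34.5, 216.9]
ee_rot: [0.99, 0.143, -0.001, -0.0]
force: [0.9, 0.2, -1.0]
opening: 0.166
grasp_force: 58.9
```

play_rows(
  motion=[
    [0.8,2,-5.4,0,0],
    [0.8,2,-5.4,0,0],
    [0.8,1.7,-4.2,0,0],
    [0.8,1,-3,0,0],
    [0.8,0,0,0,0],
  ],
)

```text
time_s: 17.68
eef_pos: [555.4, 158.6, 216.6]
ee_rot: [0.989, 0.145, -0.001, -0.0]
force: [1.1, -0.1, -0.7]
opening: 0.164
grasp_force: 58.9
```

```bash
python3 - <<'E'
from h import *
q=np.load('q.npy');s=env.get_state();print(ts(q),s['force'],s['ee_rot'])
im,P=cam('wrist');save('w6.png',im);np.save('w6_P.npy',P)
print('hole pred',proj(P,W(q,sl([0,q[3],39]))))
T=np.r_[0,0,0];
for n in ('scene','side'):
    im,P=cam(n); save(n+'6.png',im); np.save(n+'6_P.npy',P); print(n,'hole',proj(P,W(q,sl([0,q[3],39]))))
    for t in ('hinge_pin','ear_top'):
        for r in env.place_of(n,t)[:1]: print(n,t,r['at'],r['conf'])
E
```

```text
[-54.0643314   13.4078995  216.56176458] [ 1.12816027 -0.07083724 -0.70435584] [ 9.89391763e-01  1.45264625e-01 -1.42169879e-03 -3.26072095e-04]
hole pred [328.59198158 177.75665946]
scene hole [410.28964447 256.72093852]
scene ear_top [410.5, 256.2] 0.71
side hole [280.54046095 188.4085379 ]
side hinge_pin [281.3, 186.0] 0.54
side ear_top [284.4, 186.6] 0.64
```

play_rows(
  motion=[
    [0.8,0,0,2,0],
    [0.8,0,0,2,0],
    [0.8,0,0,1,0],
    [0.8,0,0,0,0],
    [0.8,0,0,0,0],
  ],
)

```text
time_s: 18.65
eef_pos: [557.4, 155.3, 169.0]
ee_rot: [0.99, 0.143, 0.001, -0.0]
force: [0.8, -0.5, -1.1]
opening: 0.166
grasp_force: 58.9
```

```bash
python3 - <<'E'
from h import *
q=np.load('q.npy');s=env.get_state();print(ts(q),s['force'],s['ee_rot'])
im,P=cam('wrist');np.save('w6_P.npy',P)
print(ts(q),'hole pred',proj(P,W(q,sl([0,q[3],39]))))
save('w6.png',np.hstack([cv2.resize(im[120:320,220:420],(590,590),interpolation=cv2.INTER_CUBIC)]))
E
```

```text
[-53.12795123   9.63644556 169.03770126] [ 0.76346779 -0.54329603 -1.12316686] [ 9.89792112e-01  1.42517343e-01  6.12421230e-04 -8.50698707e-05]
[-53.06637044   9.71358303 169.12104142] hole pred [323.01969363 190.28881506]
```

View pics/w6.png

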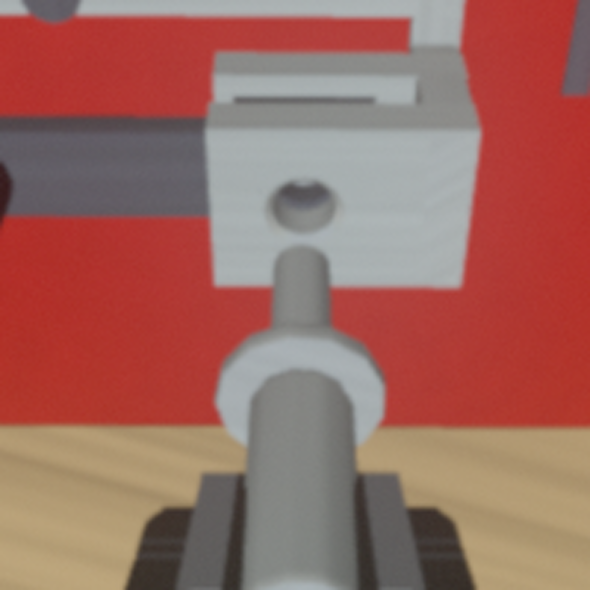

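The hole is at px (323,189), within 1 px of prediction, and the shank tip at row 204 lines up with it in y.

play_rows(
  motion=[
    [0.8,0.2,0.05,0.7,0],
    [0.8,0.2,0.05,0.7,0],
    [0.8,0.1,0,0.2,0],
    [0.8,0.1,0,0.2,0],
    [0.8,0,0,0,0],
  ],
)

```text
time_s: 19.32
eef_pos: [562.8, 156.1, 150.2]
ee_rot: [0.99, 0.143, -0.0, 0.0]
force: [0.1, -0.6, -0.4]
opening: 0.166
grasp_force: 58.9
```

```bash
python3 - <<'E'
from h import *
q=np.load('q.npy');s=env.get_state();t=ts(q);print(t,s['force'])
tip=t+[32,0,-47.9-70];print('tip slope x,z',tip[0]*c25+tip[2]*s25,-tip[0]*s25+tip[2]*c25)
E
```

```text
[-47.66434273   8.83652202 150.16080003] [ 0.0836416  -0.58068086 -0.36148404]
tip slope x,z -0.5627125648398543 35.85825158196827
```

play_rows(
  motion=[
    [0.8,0.08,0,0.18,0],
    [0.8,0.08,0,0.18,0],
    [0.8,0.08,0,0.18,0],
    [0.8,0,0,0,0],
    [0.8,0,0,0,0],
  ],
)

```text
time_s: 19.95
eef_pos: [565.1, 156.7, 144.9]
ee_rot: [0.99, 0.143, -0.0, 0.0]
force: [1.3, -0.6, -1.5]
opening: 0.165
grasp_force: 58.9
```

play_rows(
  motion=[
    [0.8,0.08,0,0.18,0],
    [0.8,0.08,0,0.18,0],
    [0.8,0.08,0,0.18,0],
    [0.8,0,0,0,0],
    [0.8,0,0,0,0],
  ],
)

```text
time_s: 20.58
eef_pos: [567.4, 157.4, 139.5]
ee_rot: [0.99, 0.143, -0.0, 0.0]
force: [-0.1, -0.6, -0.4]
opening: 0.167
grasp_force: 58.9
```

play_rows(
  motion=[
    [0.8,0.08,0,0.18,0],
    [0.8,0.08,0,0.18,0],
    [0.8,0.04,0,0.09,0],
    [0.8,0,0,0,0],
    [0.8,0,0,0,0],
  ],
)

```text
time_s: 21.2
eef_pos: [569.4, 158.0, 135.0]
ee_rot: [0.99, 0.143, 0.0, 0.0]
force: [-0.1, 0.3, -0.4]
opening: 0.163
grasp_force: 58.9
```

play_rows(
  motion=[
    [0.8,0.08,0,0.18,0],
    [0.8,0.08,0,0.18,0],
    [0.8,0.04,0,0.09,0],
    [0.8,0,0,0,0],
    [0.8,0,0,0,0],
  ],
)

```text
time_s: 21.82
eef_pos: [571.3, 158.5, 130.5]
ee_rot: [0.99, 0.143, 0.0, 0.0]
force: [-0.1, 0.1, -0.6]
opening: 0.165
grasp_force: 58.9
```

play_rows(
  motion=[
    [0.8,0.08,0,0.18,0],
    [0.8,0.08,0,0.18,0],
    [0.8,0,0,0,0],
    [0.8,0,0,0,0],
    [0.8,0,0,0,0],
  ],
)

```text
time_s: 22.45
eef_pos: [572.8, 159.0, 126.9]
ee_rot: [0.99, 0.143, -0.0, 0.0]
force: [0.1, -0.5, -0.6]
opening: 0.164
grasp_force: 58.9
```

```bash
python3 - <<'E'
from h import *
q=np.load('q.npy');s=env.get_state();t=ts(q);print(t,s['force'])
tip=t+[32,0,-47.9-70];print('tip slope x,z',tip[0]*c25+tip[2]*s25,-tip[0]*s25+tip[2]*c25)
E
```

```text
[-37.29497419   8.8230576  126.90854566] [ 0.0751192  -0.46985158 -0.63986092]
tip slope x,z -0.9917004378538121 10.4022678699406
```

play_rows(
  motion=[
    [0.8,0.08,0,0.18,0],
    [0.8,0.08,0,0.18,0],
    [0.8,0,0,0,0],
    [0.8,0,0,0,0],
    [0.8,0,0,0,0],
  ],
)

```text
time_s: 23.08
eef_pos: [574.3, 159.4, 123.3]
ee_rot: [0.99, 0.143, 0.0, 0.0]
force: [0.4, 0.1, -0.1]
opening: 0.166
grasp_force: 58.9
```

play_rows(
  motion=[
    [0.8,0.06,0,0.13,0],
    [0.8,0.02,0,0.05,0],
    [0.8,0,0,0,0],
    [0.8,0,0,0,0],
    [0.8,0,0,0,0],
  ],
)

```text
time_s: 23.7
eef_pos: [575.1, 159.7, 121.5]
ee_rot: [0.99, 0.143, 0.0, 0.0]
force: [-0.4, -1.1, -1.3]
opening: 0.165
grasp_force: 58.9
```

play_rows(
  motion=[
    [0.8,0.04,0,0.09,0],
    [0.8,0,0,0,0],
    [0.8,0,0,0,0],
    [0.8,0,0,0,0],
    [0.8,0,0,0,0],
  ],
)

```text
time_s: 24.32
eef_pos: [575.5, 159.8, 120.6]
ee_rot: [0.99, 0.143, 0.0, 0.0]
force: [1.0, 0.6, -1.3]
opening: 0.165
grasp_force: 58.9
```

Still free. I continue in 1 mm steps until the flange seats.

play_rows(
  motion=[
    [0.8,0.04,0,0.09,0],
    [0.8,0,0,0,0],
    [0.8,0,0,0,0],
    [0.8,0,0,0,0],
    [0.8,0,0,0,0],
  ],
)

```text
time_s: 24.95
eef_pos: [575.7, 159.8, 119.9]
ee_rot: [0.99, 0.143, -0.0, -0.0]
force: [-2.8, -1.3, 6.0]
opening: 0.163
grasp_force: 59.5
```

play_rows(
  motion=[
    [0.8,0.04,0,0.09,0],
    [0.8,0,0,0,0],
    [0.8,0,0,0,0],
    [0.8,0,0,0,0],
    [0.8,0,0,0,0],
  ],
)

```text
time_s: 25.58
eef_pos: [575.7, 159.8, 119.7]
ee_rot: [0.99, 0.143, -0.001, -0.0]
force: [-7.5, -2.2, 12.3]
opening: 0.162
grasp_force: 60.6
```

play_rows(
  motion=[
    [0.8,0.04,0,0.09,0],
    [0.8,0,0,0,0],
    [0.8,0,0,0,0],
    [0.8,0,0,0,0],
    [0.8,0,0,0,0],
  ],
)

```text
time_s: 26.2
eef_pos: [575.6, 159.8, 119.5]
ee_rot: [0.99, 0.143, -0.001, -0.0]
force: [-11.4, -2.5, 21.9]
opening: 0.165
grasp_force: 61.5
```

Contact force builds with no further travel and the estimate is home, so the flange is seated. I unload, open, and retreat along the axis.

play_rows(
  motion=[
    [0.8,-0.1,0,-0.2,0],
    [0.8,0,0,0,0],
    [4,0,0,0,0],
    [4,0,0,0,0],
    [4,0,0,0,0],
  ],
)

```text
time_s: 26.82
eef_pos: [575.7, 159.9, 119.7]
ee_rot: [0.99, 0.143, -0.0, 0.0]
force: [-0.6, 0.0, -0.3]
opening: 0.469
grasp_force: 0.0
```

play_rows(
  motion=[
    [4,-0.4,0,-0.9,0],
    [4,-0.8,0,-1.8,0],
    [4,-1.3,0,-2.7,0],
    [4,-2,0,-4,0],
    [4,-2,0,-3,0],
  ],
)

```text
time_s: 27.45
eef_pos: [512.9, 141.2, 246.7]
ee_rot: [0.99, 0.142, 0.001, -0.0]
force: [0.1, 0.2, -0.4]
opening: 0.466
grasp_force: 0.0
```

```bash
python3 - <<'E'
from h import *
q=np.load('q.npy');s=env.get_state();print(ts(q),s['force'])
Ps=[]
for n in ('wrist','scene','side'):
    im,P=cam(n); save(n+'9.png',im)
    print(n,'pin origin pred',proj(P,W(q,sl([0,q[3],39]))).round(1),'if 5mm out',proj(P,W(q,sl([0,q[3],44]))).round(1),[(np.round(r['at'],1),round(r['conf'],2)) for r in env.place_of(n,'hinge_pin')[:2]])
    if n=='wrist':
        o=proj(P,W(q,sl([0,q[3],43]))).astype(int)
        print('handle top pred',proj(P,W(q,sl([0,q[3],83]))).round(1)); C=im[max(0,o[1]-130):o[1]+130,o[0]-150:o[0]+150]
        cv2.imwrite('pics/f.png',cv2.resize(C,(C.shape[1]*2,C.shape[0]*2))[:,:,::-1]); print('crop org',o[0]-150,max(0,o[1]-130))
E
```

```text
[-99.73075922   8.60504884 246.71273813] [ 0.14284944  0.15715143 -0.43468569]
wrist pin origin pred [321.3 111.5] if 5mm out [321.3 114.2] [(array([319.5, 115.4]), 0.7)]
handle top pred [321.3 138.4]
crop org 171 0
scene pin origin pred [410.3 256.7] if 5mm out [410.4 254.5] [(array([411.8, 254.8]), 0.7)]
side pin origin pred [280.5 188.4] if 5mm out [279.6 186.8] [(array([278.5, 187.6]), 0.59)]
```

```bash
python3 - <<'E'
from h import *
q=np.load('q.npy');im,P=cam('wrist')
r=env.outline_of('wrist','hinge_pin')[0];m=np.argwhere(r['mask']);print(r['conf'],len(m),m.min(0),m.max(0))
for dz in (0,3,6):
    a=np.linspace(0,6.3,80)
    V=np.array([proj(P,W(q,sl([rr*np.cos(t),q[3]+rr*np.sin(t),z+dz]))) for rr,z in((13,39),(13,43),(8,83)) for t in a])
    print(dz,V.min(0)[::-1].round(1),V.max(0)[::-1].round(1))
g=im.astype(int).mean(2); print(im[60:170:2,321].tolist())
E
```

```text
0.65 1358 [ 98 304] [150 339]
0 [ 93.  303.7] [149.8 339.7]
3 [ 94.6 303.6] [152.  339.9]
6 [ 96.1 303.4] [154.3 340.1]
[[158, 165, 166], [160, 144, 144], [161, 60, 57], [162, 50, 47], [163, 50, 46], [163, 51, 48], [154, 82, 80], [126, 121, 119], [130, 133, 131], [150, 156, 157], [152, 159, 160], [138, 141, 141], [124, 125, 122], [132, 133, 133], [149, 156, 157], [153, 159, 161], [154, 161, 162], [155, 162, 163], [144, 150, 150], [139, 142, 143], [152, 158, 160], [154, 161, 163], [154, 160, 162], [142, 145, 146], [124, 125, 123], [124, 124, 122], [125, 124, 122], [125, 124, 123], [125, 124, 121], [124, 124, 122], [125, 124, 122], [125, 125, 123], [123, 122, 120], [124, 123, 121], [127, 126, 123], [146, 149, 149], [158, 162, 166], [157, 162, 165], [154, 159, 161], [155, 161, 163], [157, 163, 164], [158, 163, 164], [157, 162, 161], [156, 161, 159], [155, 160, 158], [152, 149, 146], [161, 78, 73], [163, 49, 44], [161, 50, 43], [160, 46, 40], [161, 48, 41], [162, 51, 46], [162, 48, 42], [162, 47, 40], [163, 49, 41]]
```

```bash
python3 - <<'E'
from h import *
q=np.load('q.npy');im,P=cam('wrist')
v=lambda x,z,y=0:round(proj(P,W(q,sl([x,q[3]+y,z])))[1],1)
print('ear back',v(18,39),'ear front',v(-18,39),'at y-25',v(18,39,-25),v(-18,39,-25))
for dz in(0,3,6): print(dz,'flange far',v(13,43+dz),'top far',v(8,83+dz),'top near',v(-8,83+dz))
u=int(proj(P,W(q,sl([0,q[3]-25,39])))[0]);print(u,[(r,im[r,u].tolist()) for r in range(80,150,2)])
E
```

```text
ear back 85.4 ear front 133.8 at y-25 85.4 133.8
0 flange far 94.7 top far 126.3 top near 149.6
3 flange far 96.3 top far 128.4 top near 151.8
6 flange far 97.9 top far 130.5 top near 154.1
355 [(80, [124, 123, 121]), (82, [126, 125, 122]), (84, [126, 125, 123]), (86, [136, 138, 137]), (88, [152, 157, 158]), (90, [154, 160, 161]), (92, [155, 161, 162]), (94, [156, 162, 163]), (96, [155, 161, 162]), (98, [155, 160, 161]), (100, [154, 159, 160]), (102, [155, 160, 161]), (104, [155, 161, 162]), (106, [153, 159, 159]), (108, [155, 160, 161]), (110, [153, 159, 159]), (112, [157, 162, 162]), (114, [160, 164, 166]), (116, [157, 162, 163]), (118, [157, 162, 163]), (120, [157, 162, 163]), (122, [155, 160, 161]), (124, [156, 161, 162]), (126, [156, 162, 162]), (128, [156, 161, 161]), (130, [156, 161, 163]), (132, [155, 159, 160]), (134, [157, 148, 148]), (136, [163, 75, 71]), (138, [163, 50, 46]), (140, [163, 50, 47]), (142, [162, 49, 44]), (144, [163, 49, 44]), (146, [162, 48, 42]), (148, [164, 50, 43])]
```

```bash
python3 -c "
from h import *
print(env.close_job())"
```

```text
the job is handed in; nothing more can be done
None
```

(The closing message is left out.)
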